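# Draw one blank panel from the magazine and lay it in the carrier

## Robot

A 6-joint arm with a two-finger parallel gripper is mounted at the origin on a cart in front of the work surface, level with it; the furniture and walls round the work are solid. World frame = base frame: x ahead of the robot, y to its left, z up, the work surface at z = 0. Lengths are in m, angles in rad, forces in N, time in s.
With the tool pointing down it reaches from about 0.325 to 0.85 m from the base axis. Payload 15.5 kg.
Tool frame: the origin (TCP) lies on the centre line of the jaws, within the pads' length; the fingertips stand 19 mm ahead of it and the grasp point (between the pads) is the TCP; z points along the fingers, y is the line along which they close (so a half turn about z gives the same grasp; the last joint's range is limited). The gripper opens to 91 mm and grips with 3 to 60 N. Pads are 32 mm wide; open, the fingers measure 118 mm over their backs; the gripper's body (76 mm by 178 mm) begins 60 mm behind the grasp point.
Start: joints at [1.179, 0.494, 1.345, -0, 1.302, -0.096], TCP at [0.182, 0.598, 0.233] pointing down, gripper open.
Joint ranges: [-2.91, 2.91], [-0.82, 2.16], [0.22, 2.67], [-1.22, 4.37], [0.12, 2.79], [-3.08, 3.08]. Speed limits (rad/s): [1.89, 1.89, 2.57, 3.01, 3.01, 3.01].

## Interface

Orientations are given as a rotation vector (axis times angle).
In Python, from bench import r gives the robot as it stands.
- The arm moves only by the tool step_arm, never from a script. Its argument "motion" is text: rows parted by semicolons, each of 6 numbers parted by spaces: the shift along the tool's x, y, z in m, then the turn, a rotation vector about the tool's x, y, z in rad. A call has 1 to 8 rows; each row shifts and turns the commanded pose from where the row before left it, along the tool's axes as they then stand; what a row does not reach is not made up. A row lasts 1/8 s, in which the tool goes at most 62.5 mm and 10.7 degrees, less where a joint would pass 70% of its speed; a pose out of reach is approached as far as the arm can. A call is refused whole if a number of a shift passes 0.0625 or a number of a turn 0.188, either way. A call with a gripper value outside its range is refused whole. "hand" is the opening in per cent of the stroke, from 0 (shut) to 100 (fully open), set as the call begins (left out, the last holds). The fingers move at their own pace and stop on an object; the grip force is fixed at half the most. Time passes only in rows, so rows that do not move let the fingers close. It gives the time, the measured TCP pose, the force, the opening and the grip force at its end, in the units of the state.
- r.read_state(): the state, without advancing time (a new reading comes with each control period).
- r.read_camera(name): name is "side" or "top" or "wrist"; returns (picture, depth): 480x640x3 uint8, red, green, blue; 480x640 float32, m along the optical axis (not along the pixel's ray), 0 where there is no reading.
- r.camera_info(name): a dict with "mtx" (3x3 intrinsics, pixels), "R" (3x3) and "t" (3): a world point X has camera coordinates R X + t. Camera axes: x right, y down, z forward; pixel columns grow to the right and rows downward; lengths in m; the calibration is good to about 2 mm. A picture is of the moment at which its call begins: read the wrist's pose just before it. camera_info takes no time and is no camera call; for the wrist camera it gives the pose at the moment of the call.
- r.hand_in(): hands the job in; it is judged then, once.
The state is a dict: "time_s": time; "q": joint angles; "joint_velocities": joint speeds; "tau": joint torques, N m; "ee_pos": TCP position; "ee_rot": TCP orientation; "force": force on the tool from outside, world axes, zero at the start; "ft_torque": the same for the moment, N m; "gripper_width": opening from 0.0 (shut) to 1.0 (fully open); "grip_force": force on a finger pad.
Only numpy, scipy, OpenCV 4.12 (cv2) and the standard library are available. Lean on these libraries where they do the work, as an engineer would, in place of code of your own. Each camera call takes 0.05 s, during which the arm holds its last target. There are 200 camera calls.

## Task

Slide the top aluminium panel lengthwise out of the grey magazine, leaving the two below it in place, until its end sticks out about 5 cm past the magazine while the rest still lies on the stack. Then grip the overhanging end, lift the panel clear and lay it gently, flat between the four corner angles of the grey plastic carrier, and let go. Do not drop it, and leave the things lying around where they are.

Things in the scene. Friction and masses are not known exactly. Their poses are not given: they have to be found in the camera images.
- panel_top: bare aluminium blank panel, 50 (x) x 150 (y) x 4 mm (z), a small hole mark at each corner, 0.12 kg; origin: centre of its underside. Uppermost of three in the magazine, axes parallel to it, underside 38 mm above the table. Lightly oiled, it slides on the next panel when pressed from above (about 5 N) and dragged with closed fingers, or pushed at its end. Where it overhangs it can be gripped across its 50 mm width.
- panel_middle: bare aluminium blank panel, 50 (x) x 150 (y) x 4 mm (z), a small hole mark at each corner, 0.12 kg; origin: centre of its underside. Under the top panel; stays in the magazine.
- panel_bottom: bare aluminium blank panel, 50 (x) x 150 (y) x 4 mm (z), a small hole mark at each corner, 0.12 kg; origin: centre of its underside. Lowest, on the magazine's floor; stays there.
- magazine: grey steel panel magazine fixed to the table, 68 (x) x 160 (y) mm; origin: centre of its underside, on the table; panels slide along its y axis, out of either end. Floor 30 mm up. Side rails, 54 mm apart inside, |y| < 75 mm, rise to 50 mm, 8 above the top panel, so it cannot be gripped there. The panel tips off when its own centre passes y = +/-75 mm.
- magazine_end (a point): centre of the upper outer edge of the steel lip at the magazine's +y end (y = 80 mm, 36.5 mm above the table); the other end is alike. The lips hold back the two lower panels; the top panel slides out over either, 1.5 mm above it.
- carrier: grey plastic carrier for one panel, fixed to the table, long axis y; origin: centre of its underside, on the table. Deck 22 mm above the table, 86 mm wide at the ends, only 36 wide for |y| < 54 mm, which leaves room for fingers beside and below the panel's long edges. The panel may point either way.
- carrier_deck (a point): centre of the carrier's deck, where the panel's origin shall come to lie. Four corner angles (|y| > 60 mm) stand 13 mm above the deck; their faces lean outwards and leave the panel about 3 mm of play on each side at the deck, 7 mm at their tops.
- bench_multimeter: blue-grey bench multimeter lying on the function generator on the right-hand table, top about 290 mm above the tables; part of the place, fixed: pass well clear of it. Tall computer towers stand along the back, from 0.74 m ahead of the robot on: swing the arm across close to the robot.
- tape_roll: roll of brown tape lying flat, 87 mm across, 24 high (mm); a bystander, origin at the centre of its underside.
- side_cutters: red-handled side cutters lying flat, 150 x 47 x 12 (mm); a bystander, origin at the centre of its underside.
- parts_jar: small round jar with a beige lid, 45 across, 61 high (mm); a bystander, origin at the centre of its underside.
- solder_reel: reel of solder standing on its flange, 55 across, 45 high (mm); a bystander, origin at the centre of its underside.
- meter_carton: small blue and white carton, 56 x 68 x 40 (mm); a bystander, origin at the centre of its underside.
- fuse_tin: flat green tin, 60 x 85 x 18 (mm); a bystander, origin at the centre of its underside.
- spare_knob: black round instrument knob with a skirt, 42 across, 17 high (mm); a bystander, origin at the centre of its underside.
Things that resemble listed ones, but are neither listed nor needed, are in the scene too. What is shaped like the panel_top but blue is not meant.

How it is judged:
By the outcome, as a careful person would: the job done as asked, in the order asked, and still so for the second after the job is handed in, with the robot touching nothing.
It also fails if it takes over 48 s, if anything falls off the work surface, if the arm or the gripper's body presses on something with over 40 N, if the wrist force passes 120 N, or if a joint passes its speed limit or range.

## Working session

There is one attempt and no reset: what is moved stays moved. The work goes in short steps, Python scripts to look and compute and a tool call to move; the robot and the scene stay as the last step left them, time stands still between calls to the robot, and variables do not carry over. Pictures are saved under pics/ and viewed, at most 11 in all, crops included, and the job is handed in when it is done.

Besides the shell and the picture viewer there is one more tool, called after "Call:" by a JSON object that holds its "name" and its "arguments", one argument or row to a line. step_arm: Moves the arm, as the interface text tells. Its arguments: {"type":"object","properties":{"motion":{"type":"string"},"hand":{"type":"number"}},"required":["motion"]}

```bash
mkdir -p pics; ls; cat > h.py <<'E'
import numpy as np, cv2
from bench import r
def snap(n,f):
    p,d=r.read_camera(n); np.savez(f'pics/{f}.npz',p=p,d=d,**r.camera_info(n)); cv2.imwrite(f'pics/{f}.png',p[:,:,::-1]); return p,d
def load(f): return np.load(f'pics/{f}.npz')
def world(s,u,v,z=None):
    K,R,t=s['mtx'],s['R'],s['t']; ray=R.T@np.linalg.solve(K,[u,v,1]); c=-R.T@t
    if z is None: return c+ray*s['d'][int(round(v)),int(round(u))]
    return c+ray*(z-c[2])/ray[2]
E
python3 - <<'E'
from h import *
s=r.read_state(); print(s)
snap('top','t0'); snap('side','s0')
for n in('top','side'):
    c=r.camera_info(n); print(n,-c['R'].T@c['t'],c['R'][2],c['mtx'][0,0])
E
```

```text
pics
{'time_s': 0.0, 'q': array([ 1.17947620e+00,  4.94162208e-01,  1.34615941e+00,  1.79199887e-05,
        1.30253286e+00, -9.54853223e-02]), 'joint_velocities': array([ 0.00050425, -0.00179799,  0.00059604,  0.00138092,  0.00186764,
        0.00165581]), 'tau': array([ 2.33787585e-03, -8.78817344e+01, -3.81857729e+01,  7.09563307e-02,
        5.31280471e-02, -8.45338400e-05]), 'ee_pos': array([0.18204735, 0.59749886, 0.23234173]), 'ee_rot': array([-4.62963540e-01, -3.10696789e+00,  1.91691641e-03]), 'force': array([-0.05437537,  0.0340771 , -0.59820592]), 'ft_torque': array([-0.02344123, -0.00447734,  0.01222217]), 'grip_force': 0.0, 'gripper_width': 1.0021338483817126}
top [0.29065959 0.18911087 1.79446999] [ 0.14914354 -0.01207876 -0.98874178] 522.3178464522432
side [ 0.34422494 -1.08282758  0.75760736] [ 0.14082576  0.88288407 -0.44797748] 480.32837553968363
```

View pics/t0.png

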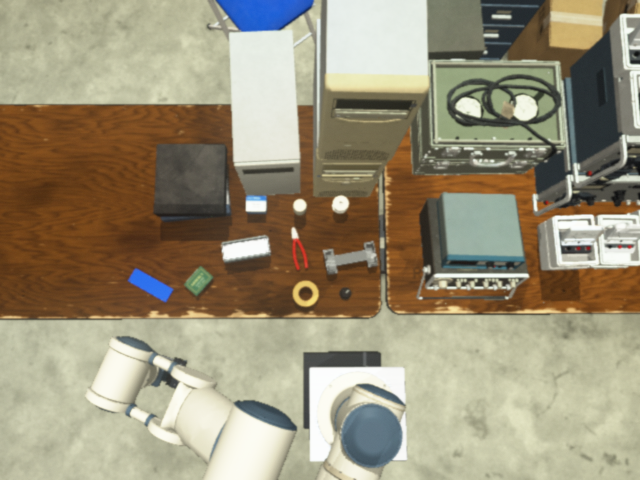

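View pics/s0.png

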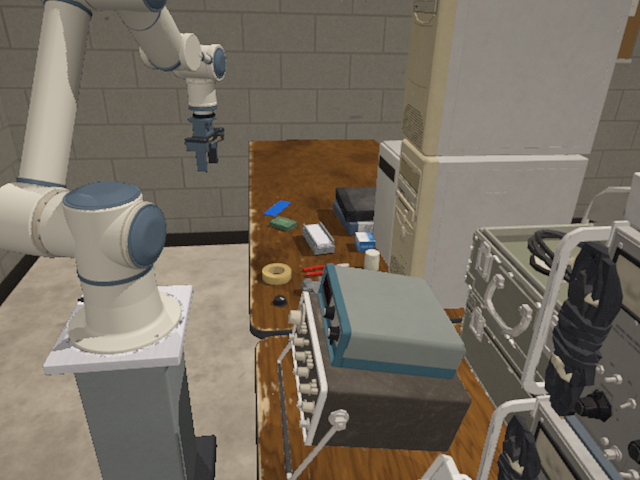

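The top view shows the magazine with the bright panels at about (246,249) and the carrier at (350,257). The blue panel lookalike is at (150,285). The side view shows the magazine at (318,238); the multimeter mostly hides the carrier. I'll confirm with an enlarged crop and measure.

```bash
python3 - <<'E'
from h import *
s=load('t0'); p=s['p']
cv2.imwrite('pics/t0c.png',cv2.resize(p[185:310,205:395][:,:,::-1],None,fx=4,fy=4,interpolation=cv2.INTER_CUBIC))
hsv=cv2.cvtColor(p,cv2.COLOR_RGB2HSV)
for nm,(x0,x1,y0,y1),z in(('mag',(215,280,228,270),.042),('car',(318,382,235,280),.022)):
    m=(hsv[...,1]<60).astype(np.uint8)*255; mm=np.zeros_like(m); mm[y0:y1,x0:x1]=m[y0:y1,x0:x1]
    c=max(cv2.findContours(mm,0,1)[0],key=cv2.contourArea); b=cv2.minAreaRect(c); 
    print(nm,b,[world(s,*q,z).round(4) for q in cv2.boxPoints(b)],world(s,*b[0],z).round(4),'depth',world(s,*b[0]).round(4))
for n,u,v in(('tape',305,294),('cut',299,250),('jar',300,206),('reel',341,204),('knob',346,293),('carton',256,204),('tin',199,281)): print(n,world(s,u,v).round(3))
E
```

```text
mag ((245.20269775390625, 248.71621704101562), (21.536264419555664, 48.4976921081543), 80.53767395019531) [array([0.5711, 0.4636, 0.042 ]), array([0.5983, 0.3017, 0.042 ]), array([0.5254, 0.2892, 0.042 ]), array([0.4985, 0.4501, 0.042 ])] [0.5482 0.3763 0.042 ] depth [0.5485 0.3765 0.0397]
car ((350.0754699707031, 257.73583984375), (25.18609619140625, 51.9693603515625), 79.3803482055664) [array([0.5457, 0.1146, 0.022 ]), array([ 0.5787, -0.0617,  0.022 ]), array([ 0.493 , -0.0756,  0.022 ]), array([0.4605, 0.0994, 0.022 ])] [0.5193 0.0193 0.022 ] depth [0.5201 0.0188 0.0162]
tape [ 0.397  0.174 -0.004]
cut [0.548 0.194 0.007]
jar [0.691 0.19  0.066]
reel [0.706 0.049 0.031]
knob [0.399 0.034 0.015]
carton [0.703 0.341 0.042]
tin [0.441 0.535 0.014]
```

View pics/t0c.png

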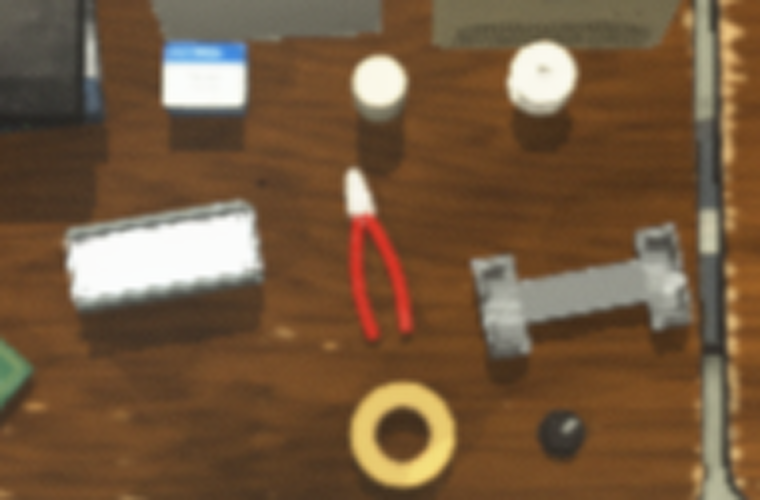

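The crop shows one magazine with the bright panel at crop (165,255), about (246,249) in the full picture. It also shows one carrier at crop (585,290), about (350,257). The only other panel shape is the blue one at (150,285), which isn't meant, so the silvery one in the magazine is panel_top. I'm moving above it.

Call:
{"name": "step_arm", "arguments": {
  "motion": "-0.052 -0.013 0 0 0 0;-0.052 -0.013 0 0 0 0;-0.052 -0.013 0 0 0 0;-0.052 -0.013 0 0 0 0;-0.052 -0.013 0 0 0 0;-0.052 -0.013 0 0 0 0;-0.052 -0.013 0 0 0 0;-0.052 -0.013 0 0 0 0",
  "hand": 0
}}

```text
time_s: 1.1
ee_pos: [0.5511, 0.3759, 0.2326]
ee_rot: [-0.463, -3.107, 0.0]
force: [0.6, 0.2, 0.0]
gripper_width: 0.156
grip_force: 0.0
```

Call:
{"name": "step_arm", "arguments": {
  "motion": "0 0 0 0 0 0.185;0 0 0 0 0 0.185;0 0 0 0 0 0.185;0 0 0 0 0 0.185;0 0 0 0 0 0.185;0 0 0 0 0 0.185;0 0 0 0 0 0;0 0 0 0 0 0"
}}

```text
time_s: 2.1
ee_pos: [0.5497, 0.3771, 0.2327]
ee_rot: [-2.025, -2.401, 0.001]
force: [-0.9, 0.7, -0.7]
gripper_width: 0.006
grip_force: 0.0
```

```bash
python3 - <<'E'
from h import *
snap('wrist','w1'); snap('top','t1'); c=r.camera_info('wrist'); s=r.read_state()
print(s['ee_pos'],s['ee_rot'],s['time_s'],-c['R'].T@c['t'],c['R'][2],c['mtx'][0,0])
E
```

```text
[0.54976823 0.37709568 0.23282134] [-2.02716588e+00 -2.39998243e+00  2.39118186e-04] 2.2 [0.5365556  0.45615392 0.38495649] [ 0.04810067 -0.27602765 -0.95994534] 339.7096161818289
```

View pics/w1.png

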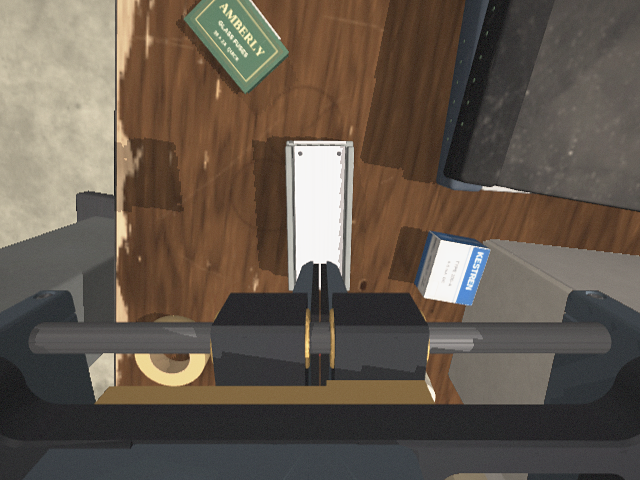

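The wrist view shows the magazine's far end at about (320,143). The bright panel spans about u 295–345 between the rails, with hole marks at (300,153) and (340,153). Next I'll measure the panel's edges, and its height by depth and by the two views.

```bash
python3 - <<'E'
from h import *
s=load('w1'); g=cv2.cvtColor(s['p'],cv2.COLOR_RGB2GRAY)
cv2.imwrite('pics/w1c.png',cv2.resize(s['p'][130:270,270:370][:,:,::-1],None,fx=4,fy=4,interpolation=cv2.INTER_CUBIC))
d=s['d']
for u,v in((320,170),(320,200),(320,230)): print(world(s,u,v).round(4),world(s,u,v,.042).round(4))
for v in(170,200,230,250): print(v,g[v,284:358].tolist())
for u in(310,320,330): print(u,g[136:158,u].tolist(), [round(world(s,u,v)[2],4) for v in range(138,154)])
E
```

```text
[0.5422 0.428  0.0446] [0.5423 0.4278 0.042 ]
[0.5473 0.3983 0.0427] [0.5474 0.3982 0.042 ]
[0.5527 0.3672 0.0423] [0.5527 0.3671 0.042 ]
170 [52, 67, 158, 193, 187, 191, 191, 174, 113, 97, 142, 255, 247, 246, 246, 246, 246, 246, 246, 246, 246, 246, 246, 246, 247, 246, 246, 246, 245, 245, 245, 246, 246, 246, 246, 246, 245, 245, 245, 246, 246, 246, 246, 245, 246, 246, 246, 246, 245, 245, 246, 246, 246, 246, 247, 247, 249, 196, 204, 207, 152, 111, 75, 83, 159, 191, 184, 191, 190, 132, 79, 85, 86, 86]
200 [53, 51, 88, 179, 186, 187, 193, 185, 110, 72, 129, 251, 248, 246, 246, 246, 246, 246, 246, 246, 246, 246, 246, 246, 246, 246, 246, 246, 245, 245, 245, 246, 246, 246, 246, 246, 246, 246, 246, 246, 246, 246, 246, 246, 245, 246, 246, 246, 245, 246, 246, 246, 246, 247, 247, 247, 228, 202, 210, 195, 106, 73, 80, 152, 192, 186, 189, 190, 135, 73, 79, 78, 75, 73]
230 [53, 56, 56, 119, 188, 185, 185, 190, 179, 110, 98, 148, 255, 247, 246, 246, 246, 246, 246, 246, 246, 246, 246, 246, 246, 246, 246, 246, 245, 245, 245, 246, 246, 246, 246, 245, 246, 246, 246, 246, 245, 246, 246, 245, 245, 246, 2
[... 1082 characters left out ...]
64(0.0228), np.float64(0.0356), np.float64(0.0374), np.float64(0.0363), np.float64(0.0311), np.float64(0.0296), np.float64(0.0423), np.float64(0.0425), np.float64(0.0432), np.float64(0.0423), np.float64(0.0424), np.float64(0.0431), np.float64(0.0416), np.float64(0.0416)]
330 [76, 78, 62, 48, 74, 238, 246, 221, 140, 89, 244, 248, 246, 246, 246, 246, 246, 246, 246, 246, 246, 246] [np.float64(0.0014), np.float64(-0.0003), np.float64(0.0005), np.float64(0.0381), np.float64(0.0373), np.float64(0.0372), np.float64(0.0291), np.float64(0.0303), np.float64(0.0424), np.float64(0.0418), np.float64(0.042), np.float64(0.0429), np.float64(0.0412), np.float64(0.043), np.float64(0.0424), np.float64(0.0428)]
```

View pics/w1c.png

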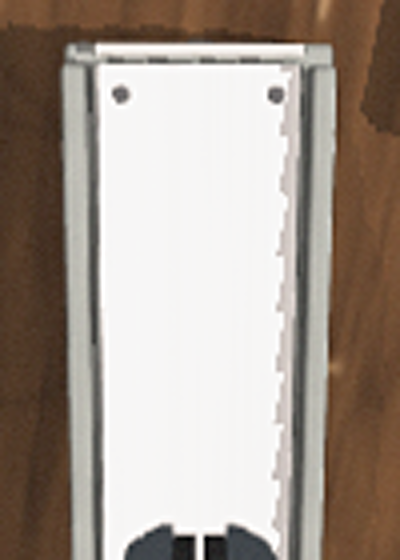

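The crop shows the panel's far edge with a hole mark at each side, the steel lip just beyond it, and the lower panel peeking out on the right. Depth puts the panel's top at 42 mm and the lip at 36.5 mm, as stated.

```bash
cat >> h.py <<'E'
from scipy.spatial.transform import Rotation as Ro
def go(P,ang=None):
    "shift to world point P in present tool frame, and turn about tool z to bring tool y to world angle ang (deg)"
    s=r.read_state(); R=Ro.from_rotvec(s['ee_rot']).as_matrix(); a=np.degrees(np.arctan2(R[1,1],R[0,1]))
    print('pos',s['ee_pos'].round(4),'y-ang',a.round(2),'tilt',R[:,2].round(3),'F',s['force'].round(1),'shift',(R.T@(np.array(P)-s['ee_pos'])).round(4), 'turn', None if ang is None else np.radians((a-ang+90)%180-90).round(3))
E
python3 - <<'E'
from h import *
s=load('w1')
L=[];Rr=[];RL=[];RR=[]
for v,l,rr,a,b in((170,294.5,340.5,286,353),(200,294.5,340,286.7,352),(230,295.5,339,287,351),(250,295.5,339.5,288,350.5)):
    L.append(world(s,l,v,.042));Rr.append(world(s,rr,v,.042));RL.append(world(s,a,v,.05));RR.append(world(s,b,v,.05))
L,Rr,RL,RR=map(np.array,(L,Rr,RL,RR))
for A,B in((L,Rr),(RL,RR)):
    C=(A+B)/2; p=np.polyfit(C[:,1],C[:,0],1); print('width',np.linalg.norm(A-B,axis=1).round(4),'ctr',C[:,:2].round(4).tolist(),'ang',np.degrees(np.arctan(p[0])))
for n,E in(('L',L),('R',Rr),('RL',RL),('RR',RR)): print(n,np.degrees(np.arctan(np.polyfit(E[:,1],E[:,0],1)[0])))
print('pend',world(s,319,145.5,.042),'lip',world(s,319,140.6,.0365),'holes',world(s,300,153,.042),world(s,339.5,153,.042))
go([.5488,.377,.1],9.6)
E
```

```text
width [0.0457 0.0463 0.0454 0.0467] ctr [[0.5398, 0.4274], [0.5446, 0.3977], [0.5499, 0.3666], [0.5538, 0.345]] ang -9.59654351253257
width [0.065  0.0649 0.0652 0.0648] ctr [[0.5417, 0.4284], [0.5465, 0.3994], [0.5513, 0.369], [0.5552, 0.3479]] ang -9.453553754495529
L -9.395353210856715
R -9.79663675984459
RL -9.457336465268195
RR -9.449644052190273
pend [0.53736694 0.45074779 0.042     ] lip [0.5365979  0.45525091 0.0365    ] holes [0.52021837 0.44062981 0.042     ] [0.55834887 0.44714858 0.042     ]
pos [0.5498 0.3771 0.2328] y-ang 9.63 tilt [-0. -0. -1.] F [-0.  -0.8 -0.3] shift [ 1.000e-04 -1.000e-03  1.328e-01] turn 0.0
```

The magazine's centre is at about (0.550, 0.376), its axis lies 9.5° off world y, and the tool's +x runs along it. I'll descend at +30 mm, to just above the panel.

Call:
{"name": "step_arm", "arguments": {
  "motion": "0.015 0 0.055 0 0 0;0.015 0 0.055 0 0 0;0 0 0.045 0 0 0;0 0 0.008 0 0 0;0 0 0.004 0 0 0;0 0 0 0 0 0;0 0 0 0 0 0"
}}

```text
time_s: 3.08
ee_pos: [0.5456, 0.4071, 0.0676]
ee_rot: [2.03, 2.396, 0.004]
force: [0.3, -0.1, 0.3]
gripper_width: 0.004
grip_force: 0.0
```

Call:
{"name": "step_arm", "arguments": {
  "motion": "0 0 0.001 0 0 0;0 0 0.001 0 0 0;0 0 0.001 0 0 0;0 0 0 0 0 0"
}}

```text
time_s: 3.58
ee_pos: [0.5448, 0.4067, 0.0628]
ee_rot: [-2.031, -2.397, 0.0]
force: [0.8, -0.9, -0.9]
gripper_width: 0.004
grip_force: 0.0
```

Call:
{"name": "step_arm", "arguments": {
  "motion": "0 0 0.001 0 0 0;0 0 0.0005 0 0 0;0 0 0 0 0 0;0 0 0 0 0 0"
}}

```text
time_s: 4.08
ee_pos: [0.5449, 0.4067, 0.0614]
ee_rot: [-2.031, -2.397, 0.0]
force: [-0.4, -0.2, 0.2]
gripper_width: 0.003
grip_force: 0.0
```

Call:
{"name": "step_arm", "arguments": {
  "motion": "0 0 0.0005 0 0 0;0 0 0 0 0 0"
}}

```text
time_s: 4.32
ee_pos: [0.5451, 0.4068, 0.0613]
ee_rot: [2.031, 2.397, 0.001]
force: [-0.8, -0.3, 4.4]
gripper_width: 0.004
grip_force: 2.4
```

Call:
{"name": "step_arm", "arguments": {
  "motion": "0 0 0.0005 0 0 0;0 0 0 0 0 0"
}}

```text
time_s: 4.58
ee_pos: [0.5453, 0.407, 0.0613]
ee_rot: [2.031, 2.397, 0.002]
force: [-0.3, -0.6, 10.7]
gripper_width: 0.005
grip_force: 5.4
```

Contact is at a TCP height of 61.3 mm, which agrees. I'll ease off a little and drag towards −y.

Call:
{"name": "step_arm", "arguments": {
  "motion": "0 0 -0.0003 0 0 0;-0.003 0 0 0 0 0;-0.005 0 0 0 0 0;-0.005 0 0 0 0 0;-0.005 0 0 0 0 0;-0.002 0 0 0 0 0;0 0 0 0 0 0"
}}

```text
time_s: 5.45
ee_pos: [0.5487, 0.387, 0.0613]
ee_rot: [2.031, 2.396, 0.002]
force: [-0.1, -2.0, 7.4]
gripper_width: 0.007
grip_force: 3.8
```

```bash
python3 - <<'E'
from h import *
snap('wrist','w2'); s=load('w2'); g=cv2.cvtColor(s['p'],cv2.COLOR_RGB2GRAY)
K,R,t=s['mtx'],s['R'],s['t']
px=lambda X:(lambda c:(K@c/c[2])[:2])(R@np.array(X)+t)
print('expect lip',px([.5370,.4553,.0365]),'unmoved end',px([.5377,.4507,.042]),'moved',px([.541,.4307,.042]))
u=int(px([.5377,.4507,.042])[0]); v0=int(px([.537,.4553,.0365])[1])
for v in range(v0-6,v0+70): print(v,g[v,u],world(s,u,v).round(4)[1:],end=' | ')
E
```

```text
expect lip [317.9044823  161.85481713] unmoved end [317.76138066 172.12101014] moved [317.73847387 212.15225685]
155 72 [ 0.457  -0.0006] | 156 72 [4.565e-01 2.000e-04] | 157 65 [0.4559 0.0008] | 158 90 [0.4564 0.0217] | 159 87 [0.4558 0.0209] | 160 105 [0.4556 0.0266] | 161 116 [0.4555 0.0346] | 162 232 [0.4552 0.0366] | 163 245 [0.4547 0.0367] | 164 244 [0.4541 0.0355] | 165 244 [0.4537 0.0367] | 166 242 [0.4532 0.0363] | 167 211 [0.4526 0.0359] | 168 186 [0.4518 0.0315] | 169 190 [0.4512 0.0305] | 170 177 [0.4507 0.0306] | 171 153 [0.4506 0.0356] | 172 239 [0.4505 0.0398] | 173 248 [0.45   0.0393] | 174 247 [0.4493 0.0376] | 175 247 [0.4489 0.0382] | 176 247 [0.4483 0.0373] | 177 247 [0.4478 0.0379] | 178 247 [0.4475 0.0392] | 179 247 [0.4469 0.0386] | 180 247 [0.4464 0.0382] | 181 247 [0.4459 0.0387] | 182 247 [0.4454 0.038 ] | 183 247 [0.4449 0.0384] | 184 247 [0.4442 0.0371] | 185 247 [0.4438 0.038 ] | 186 247 [0.4433 0.0381] | 187 247 [0.4429 0.0386] | 188 247 [0.4425 0.0393] | 189 247 [0.4419 0.0386] | 190 247 [0.4413 0.0381] | 191 247 [0.441  0.0391] | 192 247 [0.4403 0.0382
[... 291 characters left out ...]
04 213 [0.4341 0.0379] | 205 212 [0.4336 0.0383] | 206 213 [0.4332 0.0391] | 207 215 [0.4327 0.0388] | 208 214 [0.4321 0.0388] | 209 215 [0.4316 0.0384] | 210 216 [0.4313 0.0397] | 211 185 [0.4307 0.0396] | 212 179 [0.4307 0.0419] | 213 205 [0.4304 0.0431] | 214 214 [0.4299 0.0429] | 215 214 [0.429  0.0413] | 216 215 [0.4287 0.0421] | 217 214 [0.4282 0.0422] | 218 213 [0.428  0.0438] | 219 214 [0.4272 0.0424] | 220 212 [0.4268 0.0433] | 221 214 [0.4262 0.0429] | 222 215 [0.4257 0.0429] | 223 213 [0.4251 0.0423] | 224 213 [0.4245 0.042 ] | 225 215 [0.4239 0.042 ] | 226 213 [0.4236 0.0426] | 227 215 [0.423  0.0426] | 228 212 [0.4223 0.042 ] | 229 213 [0.4221 0.0433] | 230 215 [0.4211 0.0412] |
```

The panel moved exactly 20 mm without slip, and the middle one stayed put. Dragging 40 mm more gives about 5.5 cm of overhang. That lets the fingers grip within |y| < 54 mm of the panel and still clear the lip.

Call:
{"name": "step_arm", "arguments": {
  "motion": "-0.004 0 0 0 0 0;-0.006 0 0 0 0 0;-0.006 0 0 0 0 0;-0.006 0 0 0 0 0;-0.006 0 0 0 0 0;-0.006 0 0 0 0 0;-0.006 0 0 0 0 0;0 0 0 0 0 0"
}}

```text
time_s: 6.5
ee_pos: [0.5553, 0.3473, 0.0613]
ee_rot: [2.031, 2.396, 0.002]
force: [-0.1, -1.7, 7.9]
gripper_width: 0.005
grip_force: 3.8
```

Call:
{"name": "step_arm", "arguments": {
  "motion": "0 0 -0.002 0 0 0;0 0 -0.01 0 0 0;-0.02 0 -0.04 0 0 0;-0.05 0 -0.05 0 0 0;-0.05 0 -0.04 0 0 0;-0.05 0 0 0 0 0;0 0 0 0 0 0;0 0 0 0 0 0",
  "hand": 100
}}

```text
time_s: 7.5
ee_pos: [0.5814, 0.187, 0.1962]
ee_rot: [-2.031, -2.396, -0.0]
force: [-0.2, -0.2, 0.5]
gripper_width: 0.848
grip_force: 0.0
```

```bash
python3 - <<'E'
from h import *
print(r.read_state()['ee_pos'])
snap('wrist','w3')
E
```

```text
[0.5813832  0.18698508 0.1962207 ]
```

View pics/w3.png

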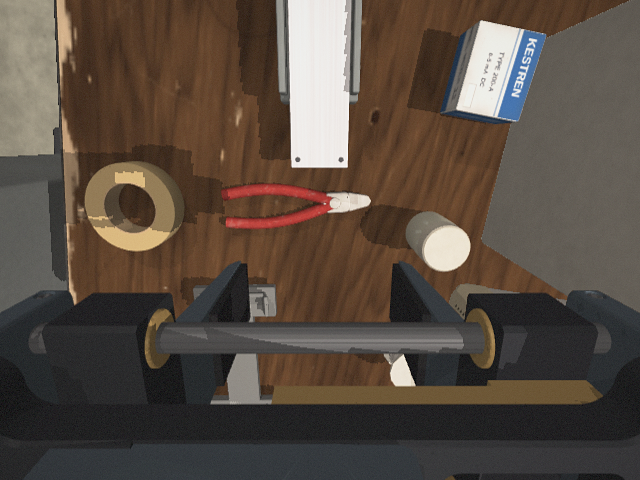

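The wrist view shows the panel overhanging. Its near end is at v≈167 (u 291–348) and the rails end at v≈100. I'll measure the end corners, the height and the lip.

```bash
python3 - <<'E'
from h import *
s=load('w3'); g=cv2.cvtColor(s['p'],cv2.COLOR_RGB2GRAY)
for v in(120,140,155):
    row=g[v,280:365]; b=np.where(row>150)[0]+280; l,h=b.min()-.5,b.max()+.5
    A,B=world(s,l,v,.042),world(s,h,v,.042); print(v,l,h,A.round(4),B.round(4),'c',((A+B)/2).round(4),np.linalg.norm(A-B).round(4))
for u in(305,320,335):
    c=g[150:180,u].astype(int); v=150+np.argmin(np.diff(c))+.5; print('end',u,v,world(s,u,v,.042).round(4),'z by depth',np.median([world(s,u,w)[2] for w in range(130,160)]).round(4))
for u in (285,354):
    print(u,[(v,int(g[v,u]),world(s,u,v)[1:].round(3).tolist()) for v in range(92,108,2)])
e=world(s,320,167,.042)
a=np.array([-.165,.986,0]); c=np.array([.5504,.3764,0]); print('mag y of end',(e-c)@a)
E
```

```text
120 289.5 348.5 [0.5408 0.2783 0.042 ] [0.5904 0.2867 0.042 ] c [0.5656 0.2825 0.042 ] 0.0503
140 290.5 347.5 [0.544  0.2623 0.042 ] [0.5926 0.2704 0.042 ] c [0.5683 0.2664 0.042 ] 0.0493
155 290.5 347.5 [0.5458 0.2498 0.042 ] [0.595 0.258 0.042] c [0.5704 0.2539 0.042 ] 0.0499
end 305 167.5 [0.5599 0.2413 0.042 ] z by depth 0.0419
end 320 167.5 [0.573  0.2435 0.042 ] z by depth 0.0419
end 335 167.5 [0.5861 0.2457 0.042 ] z by depth 0.0424
285 [(92, 100, [0.299, 0.048]), (94, 76, [0.299, 0.037]), (96, 93, [0.298, 0.03]), (98, 96, [0.296, 0.03]), (100, 86, [0.295, 0.029]), (102, 67, [0.293, 0.023]), (104, 57, [0.293, 0.003]), (106, 55, [0.292, -0.001])]
354 [(92, 97, [0.308, 0.05]), (94, 61, [0.308, 0.037]), (96, 140, [0.308, 0.031]), (98, 145, [0.306, 0.03]), (100, 136, [0.304, 0.03]), (102, 80, [0.304, 0.024]), (104, 64, [0.304, 0.0]), (106, 58, [0.303, -0.0])]
mag y of end -0.1343656150656447
```

The overhang is 54 mm and the panel's centreline checks out. Next I'll check how far the lip extends sideways beside the panel, because the fingers go there.

```bash
python3 - <<'E'
from h import *
s=load('w1')
for v in(141,142,143): print(v,[(u,int(s['p'][v,u,1]),round(float(world(s,u,v)[2])*1e3)) for u in list(range(284,302,1))+list(range(338,357,1))])
print(world(s,290,142,.0365),world(s,349,142,.0365))
c=np.array([.5504,.3764,0]);a=np.array([-.165,.986,0])
cen=np.array([.5656,.2825,0]); P=cen+a*((c-a*.0965-cen)@a); P[2]=.12; print(P); go(P,9.55)
E
```

```text
141 [(284, 54, 2), (285, 52, 0), (286, 77, 1), (287, 148, 29), (288, 155, 29), (289, 112, 31), (290, 117, 31), (291, 118, 30), (292, 115, 29), (293, 136, 36), (294, 247, 37), (295, 237, 37), (296, 235, 35), (297, 236, 36), (298, 235, 37), (299, 235, 38), (300, 235, 36), (301, 234, 36), (338, 235, 37), (339, 237, 36), (340, 234, 36), (341, 234, 37), (342, 235, 37), (343, 232, 37), (344, 234, 37), (345, 234, 37), (346, 146, 385), (347, 154, 28), (348, 152, 29), (349, 152, 30), (350, 150, 29), (351, 153, 30), (352, 137, 30), (353, 67, 1), (354, 73, 1), (355, 72, -1), (356, 72, 0)]
142 [(284, 49, 1), (285, 56, -1), (286, 106, 28), (287, 176, 30), (288, 191, 31), (289, 122, 32), (290, 124, 31), (291, 129, 31), (292, 125, 31), (293, 147, 35), (294, 255, 36), (295, 247, 37), (296, 247, 37), (297, 247, 36), (298, 247, 38), (299, 246, 37), (300, 246, 38), (301, 246, 38), (338, 246, 37), (339, 246, 36), (340, 245, 36), (341, 245, 37), (342, 245, 36), (343, 244, 36), (344, 245, 36), (345, 245, 36), (346, 145, 32), (347, 187, 31), (348, 184, 30), (349, 185, 30), (350, 183, 30), (351, 187, 32), (
[... 178 characters left out ...]
, 30), (291, 181, 30), (292, 175, 30), (293, 151, 31), (294, 225, 36), (295, 206, 37), (296, 203, 37), (297, 199, 36), (298, 214, 38), (299, 222, 36), (300, 219, 34), (301, 219, 35), (338, 227, 37), (339, 222, 37), (340, 222, 37), (341, 218, 38), (342, 218, 36), (343, 223, 37), (344, 228, 37), (345, 234, 36), (346, 176, 31), (347, 189, 30), (348, 193, 30), (349, 193, 30), (350, 191, 30), (351, 194, 29), (352, 185, 30), (353, 88, 1), (354, 73, 1), (355, 72, 0), (356, 73, 2)]
[0.50862846 0.44912251 0.0365    ] [0.56599101 0.4589311  0.0365    ]
[0.56582287 0.28116818 0.12      ]
pos [0.5813 0.1875 0.196 ] y-ang 9.48 tilt [-0.  0. -1.] F [ 0.3 -0.1  0.2] shift [0.0949 0.0002 0.0761] turn -0.001
```

The lip is only about as wide as the panel. I'll grip at magazine y = −96.5 mm, with the tips about 1.5 mm below the panel's underside.

Call:
{"name": "step_arm", "arguments": {
  "motion": "0.04 0 0 0 0 0;0.04 0 0.03 0 0 0;0.0149 0.0002 0.03 0 0 0;0 0 0.04 0 0 0;0 0 0.025 0 0 0;0 0 0.01 0 0 0;0 0 0.004 0 0 0;0 0 0 0 0 0"
}}

```text
time_s: 8.55
ee_pos: [0.5664, 0.2808, 0.0577]
ee_rot: [2.03, 2.397, 0.001]
force: [0.7, 0.1, 0.7]
gripper_width: 1.002
grip_force: 0.0
```

```bash
python3 - <<'E'
from h import *
go([.5658,.2812,.0556],9.55)
E
```

```text
pos [0.5664 0.2808 0.0577] y-ang 9.47 tilt [ 0.001  0.    -1.   ] F [0.7 0.1 0.7] shift [ 0.0005 -0.0006  0.0021] turn -0.001
```

Call:
{"name": "step_arm", "arguments": {
  "motion": "0 -0.0005 0.0018 0 0 0;0 0 0 0 0 0"
}}

```text
time_s: 8.8
ee_pos: [0.5658, 0.2803, 0.0556]
ee_rot: [2.031, 2.397, 0.001]
force: [0.2, -0.5, -0.7]
gripper_width: 1.001
grip_force: 0.0
```

Call:
{"name": "step_arm", "arguments": {
  "motion": "0 0 0 0 0 0;0 0 0 0 0 0;0 0 0 0 0 0;0 0 0 0 0 0;0 0 0 0 0 0;0 0 0 0 0 0",
  "hand": 45
}}

```text
time_s: 9.55
ee_pos: [0.5656, 0.2803, 0.0551]
ee_rot: [-2.031, -2.397, 0.0]
force: [-0.0, 0.3, -0.3]
gripper_width: 0.543
grip_force: 30.0
```

Call:
{"name": "step_arm", "arguments": {
  "motion": "0 0 -0.002 0 0 0;0 0 -0.004 0 0 0;0 0 -0.008 0 0 0;0 0 -0.014 0 0 0;0 0 -0.02 0 0 0;0 0 -0.02 0 0 0;0 0 -0.015 0 0 0;0 0 0 0 0 0",
  "hand": 40
}}

```text
time_s: 10.55
ee_pos: [0.5663, 0.2806, 0.1396]
ee_rot: [2.03, 2.396, 0.003]
force: [0.3, -0.7, -1.8]
gripper_width: 0.54
grip_force: 30.0
```

```bash
python3 - <<'E'
from h import *
s=r.read_state(); print(s['ee_pos'],s['force'],s['gripper_width'])
snap('wrist','w4'); 
E
```

```text
[0.56626652 0.28056411 0.13960229] [ 0.25278838 -0.71005199 -1.79995222] 0.540398072773644
```

View pics/w4.png

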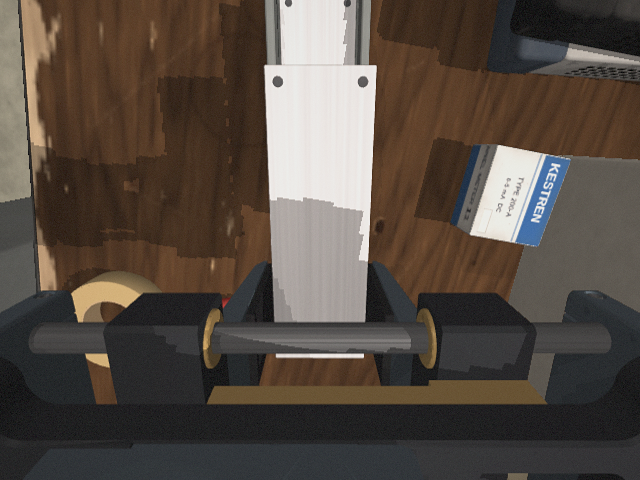

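The panel is held squarely and clear of the stack. Its far edge is at v=65 (u 265–376), and the middle panel is still in the magazine. I'll carry it over to the carrier and look there.

Call:
{"name": "step_arm", "arguments": {
  "motion": "-0.01 -0.003 -0.005 0 0 0;-0.025 -0.008 -0.005 0 0 0;-0.045 -0.014 -0.005 0 0 0;-0.05 -0.015 -0.005 0 0 0;-0.05 -0.015 0 0 0 0;-0.05 -0.015 0 0 0 0;-0.035 -0.011 0 0 0 0;-0.015 -0.005 0 0 0 0"
}}

```text
time_s: 11.6
ee_pos: [0.526, -0.012, 0.1579]
ee_rot: [-2.033, -2.394, 0.001]
force: [-0.3, 1.0, -0.1]
gripper_width: 0.543
grip_force: 30.0
```

Call:
{"name": "step_arm", "arguments": {
  "motion": "-0.006 -0.002 0 0 0 0;0 0 0 0 0 0;0 0 0 0 0 0"
}}

```text
time_s: 11.98
ee_pos: [0.5259, -0.0153, 0.1581]
ee_rot: [-2.029, -2.398, -0.0]
force: [-0.1, -0.4, -0.6]
gripper_width: 0.542
grip_force: 30.0
```

```bash
python3 - <<'E'
from h import *
snap('wrist','w5'); go([.526,-.017,.16])
s=load('w5')
for v in(80,110,140,170,200,230): print(v,world(s,320,v).round(4))
E
```

```text
pos [ 0.5259 -0.0154  0.1581] y-ang 9.52 tilt [ 0.  0. -1.] F [ 0.5  0.2 -0.6] shift [-0.0016 -0.0002 -0.0019] turn None
80 [0.5091 0.0889 0.1454]
110 [0.5128 0.0637 0.3103]
140 [0.5133 0.0636 0.1445]
170 [0.5156 0.0501 0.1451]
200 [0.518  0.0358 0.1451]
230 [0.5206 0.0206 0.1442]
```

View pics/w5.png

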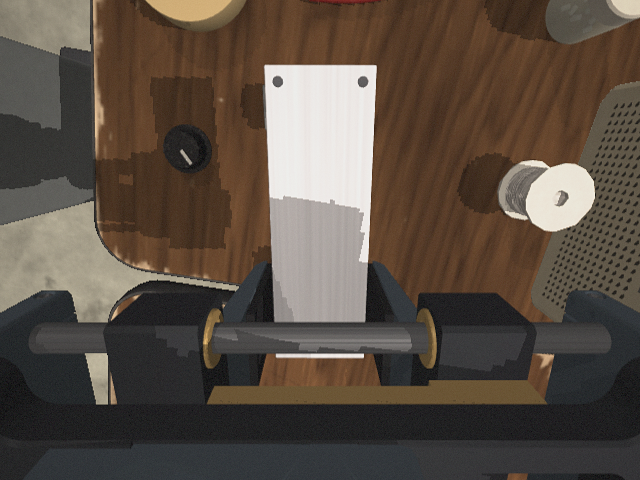

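The panel hangs level, with its top 13 mm below the TCP. It hides the carrier, so I'll step sideways and up for one clear look.

Call:
{"name": "step_arm", "arguments": {
  "motion": "-0.003 -0.015 -0.015 0 0 0;-0.008 -0.03 -0.025 0 0 0;-0.01 -0.03 -0.025 0 0 0;-0.01 -0.03 -0.02 0 0 0;-0.009 -0.015 -0.015 0 0 0;-0.005 -0.01 0 0 0 0;0 0 0 0 0 0;0 0 0 0 0 0"
}}

```text
time_s: 13.02
ee_pos: [0.4053, -0.0818, 0.2575]
ee_rot: [-2.03, -2.396, 0.0]
force: [-0.7, 0.6, -1.6]
gripper_width: 0.537
grip_force: 30.0
```

```bash
python3 - <<'E'
from h import *
snap('wrist','w6'); go([.526,-.017,.16])
E
```

```text
pos [ 0.4053 -0.0817  0.2576] y-ang 9.47 tilt [-0.001  0.    -1.   ] F [-0.4 -0.4 -0.4] shift [0.0439 0.1298 0.0975] turn None
```

View pics/w6.png

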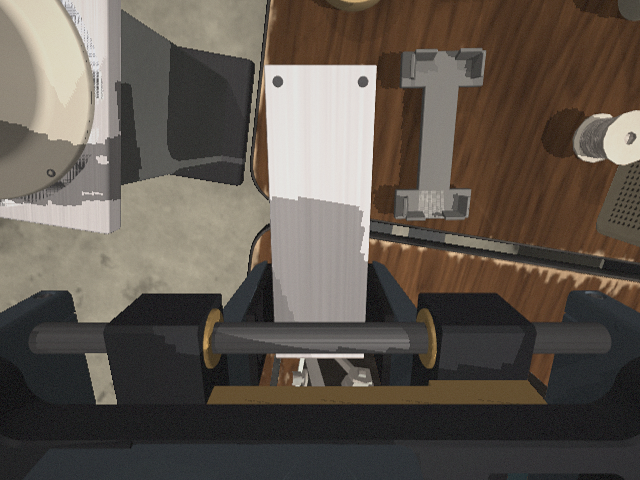

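The whole carrier is visible, at u 396–486 and v 48–220, with its waist at u≈418–460. I'll take its axis and centre from the depth points, and check the panel in hand the same way.

```bash
cat > m.py <<'E'
from h import *
def cloud(s,u0,u1,v0,v1):
    V,U=np.mgrid[v0:v1,u0:u1]; d=s['d'][v0:v1,u0:u1].astype(float)
    c=np.stack([U,V,np.ones_like(U)],-1).reshape(-1,3)@np.linalg.inv(s['mtx']).T*d.reshape(-1,1)
    return (c-s['t'])@s['R']
E
python3 - <<'E'
from m import *
s=load('w6'); P=cloud(s,390,492,40,226)
D=P[(P[:,2]>.016)&(P[:,2]<.045)]; dk=P[(abs(P[:,2]-.022)<.004)]
print('deck z',np.median(dk[:,2]),len(D))
b=cv2.minAreaRect(D[:,:2].astype(np.float32)*1000); print('outline',b)
# waist axis from edges of rows
E=[]
for v in range(98,180,4):
    Q=cloud(s,400,475,v,v+1); Q=Q[abs(Q[:,2]-.022)<.005]; E.append((Q[0]+Q[-1])/2); 
E=np.array(E); k=np.polyfit(E[:,1],E[:,0],1); ang=np.degrees(np.arctan(k[0])); print('waist ang',ang,'width',np.linalg.norm(Q[0]-Q[-1]))
t=np.arctan(k[0]); a=np.array([np.sin(t),np.cos(t)]); n=np.array([np.cos(t),-np.sin(t)])
l=D[:,:2]@a; w=D[:,:2]@n; w0=np.median(E[:,:2]@n)
print('lateral centre waist',w0,'outline',(np.percentile(w,.3)+np.percentile(w,99.7))/2)
h,e=np.histogram(l,np.arange(l.min()-.002,l.max()+.002,.002)); print([(round(x,3),int(y)) for x,y in zip(e,h)])
W=abs(w-w0)>.021; lw=l[W]; lc=l.min()/2+l.max()/2
A,B=lw[lw<lc],lw[lw>lc]; 
for z,m in(('all',D[:,2]>0),('top',D[:,2]>.03)):
    q=l[m]; print(z,np.percentile(q,[.3,99.7]),np.percentile(q,[.3,99.7]).mean())
print('inner edges',np.percentile(A,99),np.percentile(B,1),'mid',(np.percentile(A,99)+np.percentile(B,1))/2)
for c in((l.min()+l.max())/2,(np.percentile(A,99)+np.percentile(B,1))/2): print('centre',c*a+w0*n)
# panel in hand
Q=cloud(s,255,390,60,255); z0=.2443; Q=Q[abs(Q[:,2]-z0)<.004]
ql=Q[:,:2]@a; far=ql.max(); m=(ql>far-.1); print('panel z',np.median(Q[:,2]))
E2=[]
for v in range(75,190,5):
    R_=cloud(s,255,390,v,v+1); R_=R_[abs(R_[:,2]-z0)<.004]; E2.append((R_[0]+R_[-1])/2)
E2=np.array(E2); k2=np.polyfit(E2[:,1],E2[:,0],1); t2=np.arctan(k2[0]); a2=np.array([np.sin(t2),np.cos(t2)])
mid=np.median(E2[:,:2],0); f=np.percentile(Q[:,:2]@a2,99.8); Pc=mid+a2*(f-.075-mid@a2)
st=r.read_state(); Rm=Ro.from_rotvec(st['ee_rot']).as_matrix(); print('panel ang',np.degrees(t2),'centre',Pc,'width',np.linalg.norm(R_[0]-R_[-1]),'rel tool',Rm[:2,:2].T@(Pc-st['ee_pos'][:2]))
for v in range(60,70): print(v,s['p'][v,320,1],world(s,320,v).round(4))
E
```

```text
deck z 0.022464211649019555 8883
outline ((519.7177124023438, 19.220352172851562), (86.30204010009766, 175.86788940429688), 10.543118476867676)
waist ang -10.513536235087972 width 0.03523717738359034
lateral centre waist 0.5143390165642472 outline 0.5137609004602016
[(np.float64(-0.166), 0), (np.float64(-0.164), 75), (np.float64(-0.162), 121), (np.float64(-0.16), 165), (np.float64(-0.158), 151), (np.float64(-0.156), 152), (np.float64(-0.154), 124), (np.float64(-0.152), 132), (np.float64(-0.15), 125), (np.float64(-0.148), 125), (np.float64(-0.146), 135), (np.float64(-0.144), 133), (np.float64(-0.142), 129), (np.float64(-0.14), 133), (np.float64(-0.138), 147), (np.float64(-0.136), 141), (np.float64(-0.134), 133), (np.float64(-0.132), 150), (np.float64(-0.13), 67), (np.float64(-0.128), 48), (np.float64(-0.126), 60), (np.float64(-0.124), 63), (np.float64(-0.122), 61), (np.float64(-0.12), 53), (np.float64(-0.118), 56), (np.float64(-0.116), 62), (np.float64(-0.114), 64), (np.float64(-0.112), 58), (np.float64(-0.11), 56), (np.float64(-0.108), 54), (np.float64(-0.106), 64), (np.float64(-0.10
[... 1476 characters left out ...]
0.01), 87)]
all [-0.1629449  0.0110229] -0.07596100353911517
top [-0.16298085  0.01103276] -0.07597404720119078
inner edges -0.12993415248175333 -0.02203454447973483 mid -0.07598434848074408
centre [0.5195612  0.01918311]
centre [0.5195689  0.01914161]
panel z 0.24466812672081695
panel ang -9.434352348327764 centre [ 0.39982305 -0.04505187] width 0.049313309190052 rel tool [0.03708413 0.00063518]
60 64 [0.3795 0.0796 0.0011]
61 60 [0.3797 0.0786 0.0016]
62 61 [ 0.3797  0.0783 -0.0017]
63 58 [ 0.3799  0.0771 -0.0009]
64 88 [0.3801 0.0758 0.0008]
65 191 [0.3875 0.0287 0.2442]
66 225 [0.3876 0.0284 0.2436]
67 224 [0.3877 0.0278 0.2445]
68 222 [0.3877 0.0277 0.2433]
69 221 [0.3878 0.027  0.2447]
```

The carrier's centre is (0.5196, 0.0192), with its axis at −10.5° and its deck at 22.5 mm. The panel's centre lies 37 mm along tool +x.

Call:
{"name": "step_arm", "arguments": {
  "motion": "0.004 0.01 0 0 0 -0.018;0.008 0.025 0.01 0 0 0;0.01 0.032 0.02 0 0 0;0.01 0.032 0.025 0 0 0;0.008 0.02 0.025 0 0 0;0.004 0.01 0.017 0 0 0;0 0 0 0 0 0;0 0 0 0 0 0"
}}

```text
time_s: 14.08
ee_pos: [0.5237, -0.0157, 0.1618]
ee_rot: [2.009, 2.415, 0.0]
force: [-1.1, 0.6, -1.0]
gripper_width: 0.54
grip_force: 30.0
```

```bash
python3 - <<'E'
from h import *
go([.5256,-.0164,.0395],10.52)
E
```

```text
pos [ 0.5237 -0.0157  0.1618] y-ang 10.48 tilt [ 0. -0. -1.] F [-1.1  0.6 -1. ] shift [-0.001   0.0017  0.1223] turn -0.001
```

Now straight down, to about 8 mm above the deck first.

Call:
{"name": "step_arm", "arguments": {
  "motion": "-0.001 0.0017 0.02 0 0 0;0 0 0.03 0 0 0;0 0 0.03 0 0 0;0 0 0.02 0 0 0;0 0 0.01 0 0 0;0 0 0.004 0 0 0;0 0 0 0 0 0;0 0 0 0 0 0"
}}

```text
time_s: 15.08
ee_pos: [0.5261, -0.0162, 0.0479]
ee_rot: [2.009, 2.414, 0.001]
force: [0.3, -0.5, -1.6]
gripper_width: 0.543
grip_force: 30.0
```

```bash
python3 - <<'E'
from h import *
go([.5256,-.0164,.0395],10.52)
E
```

```text
pos [ 0.5261 -0.0162  0.0479] y-ang 10.48 tilt [ 0.001 -0.    -1.   ] F [ 0.3 -0.5 -1.6] shift [-0.0001 -0.0006  0.0084] turn -0.001
```

Call:
{"name": "step_arm", "arguments": {
  "motion": "0 -0.0004 0.002 0 0 0;0 0 0.002 0 0 0;0 0 0.002 0 0 0;0 0 0 0 0 0;0 0 0 0 0 0"
}}

```text
time_s: 15.7
ee_pos: [0.5254, -0.0162, 0.0411]
ee_rot: [-2.009, -2.415, 0.0]
force: [-0.0, 0.5, -1.0]
gripper_width: 0.541
grip_force: 30.0
```

Call:
{"name": "step_arm", "arguments": {
  "motion": "0 0 0.001 0 0 0;0 0 0 0 0 0"
}}

```text
time_s: 15.95
ee_pos: [0.5253, -0.0162, 0.0401]
ee_rot: [-2.009, -2.415, 0.0]
force: [0.1, -0.1, -1.5]
gripper_width: 0.542
grip_force: 30.0
```

Call:
{"name": "step_arm", "arguments": {
  "motion": "0 0 0.0006 0 0 0;0 0 0 0 0 0"
}}

```text
time_s: 16.2
ee_pos: [0.5253, -0.0162, 0.0395]
ee_rot: [-2.009, -2.415, 0.0]
force: [0.4, 0.4, -2.0]
gripper_width: 0.544
grip_force: 30.0
```

Call:
{"name": "step_arm", "arguments": {
  "motion": "0 0 0.0006 0 0 0;0 0 0 0 0 0"
}}

```text
time_s: 16.45
ee_pos: [0.5254, -0.0162, 0.0391]
ee_rot: [2.009, 2.415, 0.0]
force: [-1.3, 0.0, 3.0]
gripper_width: 0.54
grip_force: 30.0
```

Call:
{"name": "step_arm", "arguments": {
  "motion": "0 0 0.0005 0 0 0;0 0 0 0 0 0"
}}

```text
time_s: 16.7
ee_pos: [0.5254, -0.0162, 0.039]
ee_rot: [2.009, 2.415, 0.0]
force: [-3.1, 0.3, 15.6]
gripper_width: 0.543
grip_force: 30.0
```

Contact came at the expected height. I'll ease off and check by depth that the panel lies flat before letting go.

Call:
{"name": "step_arm", "arguments": {
  "motion": "0 0 -0.0005 0 0 0;0 0 0 0 0 0"
}}

```text
time_s: 16.95
ee_pos: [0.5254, -0.0162, 0.0391]
ee_rot: [2.009, 2.415, 0.0]
force: [-1.0, 0.8, 5.6]
gripper_width: 0.542
grip_force: 30.0
```

```bash
python3 - <<'E'
from m import *
snap('wrist','w7'); s=load('w7'); print(r.read_state()['force'])
Q=cloud(s,290,350,75,250); Q=Q[abs(Q[:,2]-.027)<.008]; A=np.c_[Q[:,:2]-[.5196,.0192],np.ones(len(Q))]
print('plane slope x,y, z at centre',np.linalg.lstsq(A,Q[:,2],rcond=None)[0],len(Q))
E
```

```text
[-2.1658802  -0.65829634  6.302187  ]
plane slope x,y, z at centre [ 0.0008158  -0.00014734  0.02635294] 10458
```

View pics/w7.png

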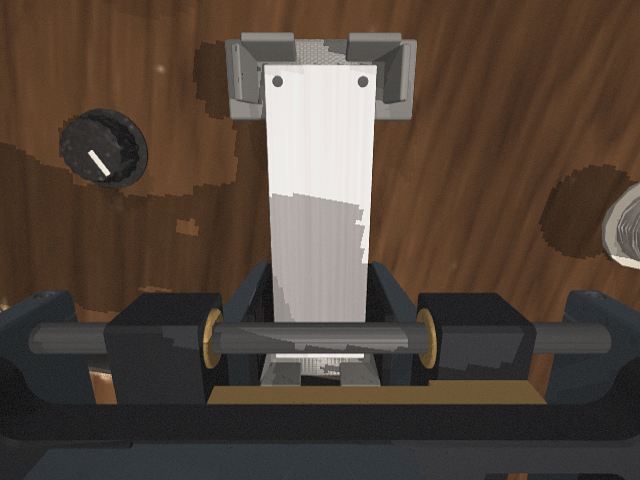

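The panel lies flat, with its top at 26.4 mm and no slope. Its far end sits between the corner angles (u 265–376, v 65). Now I'll release it and withdraw straight up.

Call:
{"name": "step_arm", "arguments": {
  "motion": "0 0 0 0 0 0;0 0 0 0 0 0;0 0 0 0 0 0;0 0 0 0 0 0;0 0 0 0 0 0",
  "hand": 75
}}

```text
time_s: 17.62
ee_pos: [0.5254, -0.0162, 0.0389]
ee_rot: [2.009, 2.415, -0.0]
force: [-0.3, -0.1, -0.3]
gripper_width: 0.752
grip_force: 0.0
```

Call:
{"name": "step_arm", "arguments": {
  "motion": "0 0 -0.004 0 0 0;0 0 -0.01 0 0 0;0 0 -0.03 0 0 0;0 0 -0.05 0 0 0;0 0 -0.05 0 0 0;-0.025 -0.04 -0.05 0 0 0;-0.025 -0.04 -0.02 0 0 0;0 -0.04 0 0 0 0"
}}

```text
time_s: 18.62
ee_pos: [0.4194, -0.0858, 0.2506]
ee_rot: [2.008, 2.411, 0.002]
force: [-0.6, 1.2, 0.1]
gripper_width: 0.749
grip_force: 0.0
```

Call:
{"name": "step_arm", "arguments": {
  "motion": "0 -0.01 0 0 0 0;0 0 0 0 0 0;0 0 0 0 0 0"
}}

```text
time_s: 19.0
ee_pos: [0.4108, -0.086, 0.2485]
ee_rot: [2.008, 2.415, 0.0]
force: [0.2, -0.3, -0.2]
gripper_width: 0.751
grip_force: 0.0
```

```bash
python3 - <<'E'
from m import *
snap('wrist','w8'); s=load('w8'); st=r.read_state(); print(st['ee_pos'],st['force'],st['time_s'])
K,R,t=s['mtx'],s['R'],s['t']; c=R@np.array([.5196,.0192,.026])+t; print((K@c/c[2])[:2])
t1=np.radians(-10.52);a=np.array([np.sin(t1),np.cos(t1)]);n=np.array([np.cos(t1),-np.sin(t1)])
P=cloud(s,0,640,0,480); g=s['p'].reshape(-1,3).min(1); Q=P[(abs(P[:,2]-.026)<.006)&(g>190)&(np.hypot(P[:,0]-.5196,P[:,1]-.0192)<.1)]
b=cv2.minAreaRect(Q[:,:2].astype(np.float32)*1000); print(b)
d=np.array(b[0])/1000-[.5196,.0192]; print('along',d@a,'across',d@n,'z',np.median(Q[:,2]))
cv2.imwrite('pics/w8s.png',s['p'][:,:,::-1])
E
```

```text
[ 0.41072794 -0.08596993  0.24839771] [ 0.96198867  0.2731794  -0.30441844] 19.05
[438.23093019 136.41957681]
((520.3190307617188, 15.473365783691406), (49.989967346191406, 165.74179077148438), 10.2608003616333)
along -0.0037952738262198044 across 2.654058158160148e-05 z 0.026274363476243075
```

View pics/w8.png

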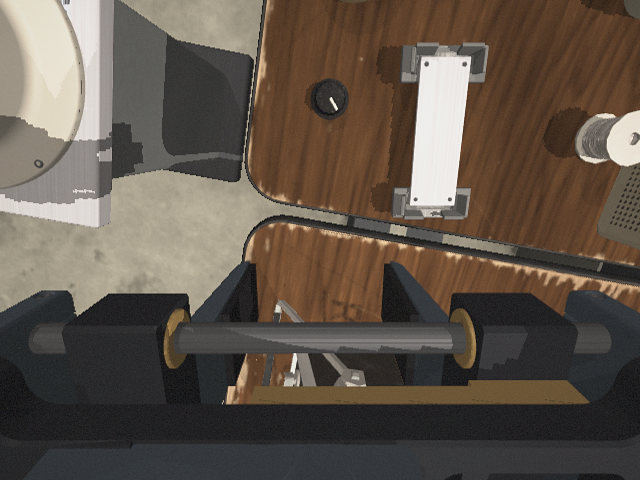

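The panel lies flat on the carrier between the four angles (u 412–470, v 55–208), laterally centred, and the gripper is well clear.

```bash
python3 -c "
from bench import r
print(r.hand_in())"
```

```text
the job is handed in; nothing more can be done
None
```

The top panel was slid out about 5.4 cm, gripped by its overhanging end and laid flat between the carrier's four corner angles; I then let go and handed the job in at about 19 s, with no verdict reported.

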